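# Fit the vial carousel onto the autosampler's splined drive

## Robot

A 6-joint arm with a two-finger parallel gripper is mounted at the origin on the work surface. World frame = base frame: x ahead of the robot, y to its left, z up, the work surface at z = 0. Lengths are in mm, angles in rad, forces in N, time in s.
With the tool pointing down it reaches from about 350 to 875 mm from the base axis. Payload 4.2 kg.
Tool frame: the origin (TCP) lies between the finger pads; the fingertips stand 25 mm ahead of it and the grasp point (between the pads) lies 6 mm ahead of it; z points along the fingers, y is the line along which they close (so a half turn about z gives the same grasp; the last joint's range is limited). The gripper opens to 85 mm and grips with 20 to 120 N. Pads are 22 mm wide; open, the fingers measure 114 mm over their backs; the gripper's body (76 mm by 85 mm) begins 54 mm behind the grasp point. The pads swing forward as they close: fully open they stand 13 mm farther back than shut.
Start: joints at [-1.049, 0.385, 0.008, 0, -1.194, -0.259], TCP at [162.383, -603.516, 256.312] pointing down, gripper open.
Joint ranges: [-3.14, 3.14], [-1.21, 2.06], [-1.07, 1.41], [-3.16, 2.05], [-2.99, -0.16], [-3.1, 3.1]. Speed limits (rad/s): [2.79, 2.79, 3.14, 3.14, 3.14, 3.14].

## Interface

Orientations are given as a unit quaternion [x, y, z, w].
In Python, from bench import read_state, get_image, job_done gives the robot as it stands.
- The arm moves only by the tool play_rows, never from a script. Its argument "series" is a list of rows, each a list of 6 numbers: the shift along the world's x, y, z in mm, then the turn, a rotation vector about the world's x, y, z in units of 6 degrees (1.0 is 6 degrees). A call has 1 to 20 rows; each row shifts and turns the commanded pose from where the row before left it; what a row does not reach is not made up. A row lasts 1/12 s, in which the tool goes at most 41.7 mm and 7.16 degrees, less where a joint would pass 70% of its speed; a pose out of reach is approached as far as the arm can. A call is refused whole if a number of a shift passes 41.7 or a number of a turn 1, either way. A call with a gripper value outside its range is refused whole. "gripper" is the opening, from 0 (shut) to 1 (fully open), set as the call begins (left out, the last holds). The fingers move at their own pace and stop on an object; the grip force is fixed at half the most. Time passes only in rows, so rows that do not move let the fingers close. It gives the time, the measured TCP pose, the force, the opening and the grip force at its end, in the units of the state.
- read_state(): the state, without advancing time (a new reading comes with each control period).
- get_image(name): name is "scene" or "side" or "wrist"; returns a dict with "image" (400x640x3 uint8, red, green, blue), "fx", "fy", "cx", "cy" (pixels), "dist_coeffs" ([k1, k2, p1, p2, k3] as OpenCV has them; the pictures are not rectified), "eye" and "rotation" of the camera in the world. Camera axes: x right, y down, z forward; pixel columns grow to the right and rows downward; lengths in mm; the calibration is good to about 2 mm. A picture is of the moment at which its call begins. There is no depth.
- job_done(): hands the job in; it is judged then, once.
The state is a dict: "clock": time; "joints": joint angles; "joint_vel": joint speeds; "joint_efforts": joint torques, N m; "position": TCP position; "ee_rot": TCP orientation; "contact_force": force on the tool from outside, world axes, zero at the start; "wrist_torque": the same for the moment, N m; "gripper_width": finger opening in mm; "grasp_force": force on a finger pad.
Only numpy, scipy, OpenCV 4.12 (cv2) and the standard library are available. Lean on these libraries where they do the work, as an engineer would, in place of code of your own. Each camera call takes 0.05 s, during which the arm holds its last target. There are 200 camera calls.

## Task

Pick up the vial carousel by its blue handle and lower it over the drive shaft of the autosampler unit; press only gently and rock it round until the splines mesh and it drops fully home on the deck. Let go of it, then push the red clamp lever all the way over to the far side to lock the drive. Keep the carousel upright, never force it, and leave the other things on the bench alone.

Things in the scene. Friction and masses are not known exactly. Their poses are not given: they have to be found in the camera images.
- carousel: Vial carousel, loose, 0.3 to 0.6 kg, upright on the bench; origin at the centre of its underside, z up its axis. Aluminium hub 54 mm diameter, z 0 to 62 mm; white plate 114 mm diameter, z 36 to 44 mm, with 8 fixed vials (tops at z 61 mm, out to 49 mm from the axis); blue handle block on top, z 62 to 108 mm.
- grip (a point): Point on the carousel's axis in the blue handle, 90 mm above the carousel's underside and 18 mm under the handle's top; same axes as the carousel. The handle is 24 mm wide along x (grasp it across x) and 40 mm along y.
- bore (a point): Centre of the bore's mouth in the carousel's underside; same axes as the carousel. Bore 43 mm diameter, 56 mm deep, with 6 evenly spaced straight inner teeth at z 0 to 24 mm, one of them on +x, 6.5 mm wide, reaching in to a radius of 15 mm.
- unit: Autosampler drive unit, fixed to the bench: white housing 220 mm (its x) by 290 mm (its y), its grey deck 60 mm high; origin at the centre of its underside, front panel towards its -x.
- seat (a point): Point where the axis of the upright steel drive shaft meets the deck, 58 mm to the -y side of the unit's middle; same axes as the unit. Home: the carousel's underside stands on the deck here. Teeth enter only within about 4 degrees of a matching angle (every 60 degrees); else the carousel stands on the teeth tops, 26 mm too high.
- shaft_end (a point): Top of the drive shaft, 52 mm over the deck. 6 even straight teeth from the deck to 26 mm up, 7 mm wide, out to radius 20 mm; above them a plain pilot, radius 13.5 mm, to 40 mm up, then a cone down to radius 6 mm at the top. The angle at which the shaft stands differs each time and is not measured; its motor holds it up to about 0.4 N m, then it yields.
- clamp (a joint): Red clamp lever on the deck; its level pivot (along the unit's y) is 22 mm over the deck, 158 mm to the +y side of the shaft and 10 mm nearer the front. 0: leaning 0.5 rad towards the unit's front (-x); 1.0: its stop, leaning 0.5 rad to the far side (+x), locked. It stays where it is left; about 1 N at the tip moves it.
- clamp_tip (a point): Centre of the ball (26 mm diameter) at the end of the red clamp lever, 75 mm from the lever's pivot.
- solvent: Bystander, leave alone: amber solvent bottle, 90 mm diameter, 190 mm tall; origin at the middle of its underside.
- jar: Bystander, leave alone: small clear jar, 52 mm diameter, 75 mm tall; origin at the middle of its underside.
- beaker: Bystander, leave alone: glass beaker, 64 mm diameter, 85 mm tall; origin at the middle of its underside.
- vial0: Bystander, leave alone: amber vial with red cap, 24 mm diameter, 50 mm tall, in the blue tray; origin at the middle of its underside.
- vial1: Bystander, leave alone: clear vial with white cap, same size, in the blue tray; origin at the middle of its underside.
- vial2: Bystander, leave alone: clear vial with black cap, same size, in the blue tray; origin at the middle of its underside.
- driver: Bystander, leave alone: screwdriver lying on the bench; origin at the middle of its underside.
- spanner: Bystander, leave alone: wrench lying on the bench; origin at the middle of its underside.

How it is judged (in metres and radians):
On the way, in this order (a step that is already met when the one before it is completed fails the run):
1. the carousel is lifted clear of the bench (height (world z) of carousel above 0.05 m), for 0.1 s.
2. the carousel is meshed with the shaft and home on the deck (z of carousel in the frame of seat below 0.004 m and horizontal distance between carousel and seat below 0.004 m and angle between carousel's own z axis and vertical below 0.06 rad), for 0.2 s.
3. the clamp lever is thrown over to the far side (value of joint clamp above 0.85 rad), for 0.2 s.
At the end, for the whole second after the job is handed in: The carousel stands upright (within 0.06 rad) and still on the unit's deck, meshed on the shaft: underside within 4 mm of the deck, axis within 4 mm of the shaft's; the clamp lever reads more than 0.85 of its 1.0 rad (all of step 2 and z of carousel in the frame of seat above -0.004 m and linear speed of carousel below 0.02 m/s and value of joint clamp above 0.85 rad); the robot touches nothing.
It fails at once if the carousel is pressed against the unit or its shaft with more than 40 N (contact force between carousel and unit above 40 N).
It fails at once if the carousel is tipped more than 0.4 rad (angle between carousel's own z axis and vertical above 0.4 rad).
It fails at once if another thing on the bench is shifted by more than 30 mm (distance of any of solvent, jar, beaker, vial0, vial1, vial2, driver, spanner from where it was at the start of the episode above 0.03 m).
It also fails if it takes over 72 s, if anything falls off the work surface, if the arm or the gripper's body presses on something with over 40 N, if the wrist force passes 120 N, or if a joint passes its speed limit or range.

## Working session

There is one attempt and no reset: what is moved stays moved. The work goes in short steps, Python scripts to look and compute and a tool call to move; the robot and the scene stay as the last step left them, time stands still between calls to the robot, and variables do not carry over. Pictures are saved under pics/ and viewed, at most 11 in all, crops included, and the job is handed in when it is done.

Besides the shell and the picture viewer there is one more tool, called after "Emit:" in YAML: its name, and indented under it one key for each argument. play_rows: Moves the arm, as the interface text tells. Its arguments: {"type":"object","properties":{"series":{"type":"array","items":{"type":"array","items":{"type":"number"}}},"gripper":{"type":"number"}},"required":["series"]}

```bash
ls; mkdir -p pics; cat > h.py <<'E'
import numpy as np, cv2, json
from bench import read_state, get_image, job_done
def snap(cam,name,crop=None,scale=1):
    d=get_image(cam); im=d.pop("image"); 
    cal={k:np.array(v).tolist() for k,v in d.items()}
    json.dump(cal,open(f"pics/{name}.json","w"))
    cv2.imwrite(f"pics/{name}_raw.png",im[:,:,::-1])
    cv2.imwrite(f"pics/{name}.png",im[:,:,::-1]); return im,cal
def K(c): return np.array([[c["fx"],0,c["cx"]],[0,c["fy"],c["cy"]],[0,0,1.]])
def ray(c,uv):
    p=cv2.undistortPoints(np.array([[uv]],float),K(c),np.array(c["dist_coeffs"]))[0,0]
    return np.array(c["eye"]),np.array(c["rotation"])@np.array([p[0],p[1],1.])
def atz(c,uv,z):
    e,d=ray(c,uv); return e+d*(z-e[2])/d[2]
def proj(c,P):
    R=np.array(c["rotation"]).T; t=-R@np.array(c["eye"])
    return cv2.projectPoints(np.array(P,float).reshape(-1,1,3),cv2.Rodrigues(R)[0],t,K(c),np.array(c["dist_coeffs"]))[0][:,0]
def cal(name): return json.load(open(f"pics/{name}.json"))
E
python3 - <<'E'
from h import *
for n in("scene","side","wrist"):
    im,c=snap(n,n+"0"); print(n,np.round(c["eye"]),np.round(c["rotation"],2).tolist(),c["fx"])
print(read_state())
E
```

```text
pics
scene [ 873.  655. 1102.] [0.23, 0.92, -0.3, -0.07] 378.4376094288578
side [-212.  783.  855.] [-0.36, 0.81, -0.43, 0.18] 465.68491134648343
wrist [  91. -622.  372.] [0.6, 0.79, 0.12, 0.09] 276.4089076978918
{'clock': 0.15, 'joints': array([-1.04938152e+00,  3.85382900e-01,  6.95610288e-03, -3.15600635e-04,
       -1.19401920e+00, -2.58631548e-01]), 'joint_vel': array([-0.00228366, -0.00109892,  0.00373078,  0.00200099,  0.00133113,
       -0.00036423]), 'joint_efforts': array([-5.08065896e-04, -3.92678475e+01,  1.88581073e+01,  4.18860018e+00,
       -3.41008104e-03,  3.00967486e-06]), 'position': array([ 162.28241418, -603.15809909,  255.48286076]), 'ee_rot': array([-1.30956177e-01,  9.91387804e-01,  8.18660386e-04, -1.77942681e-04]), 'contact_force': array([-0.07619522,  0.19571772, -0.03490379]), 'wrist_torque': array([-0.04315207, -0.00621528,  0.06692744]), 'grasp_force': 0.0, 'gripper_width': 85.52100829227524}
```

View pics/scene0.png

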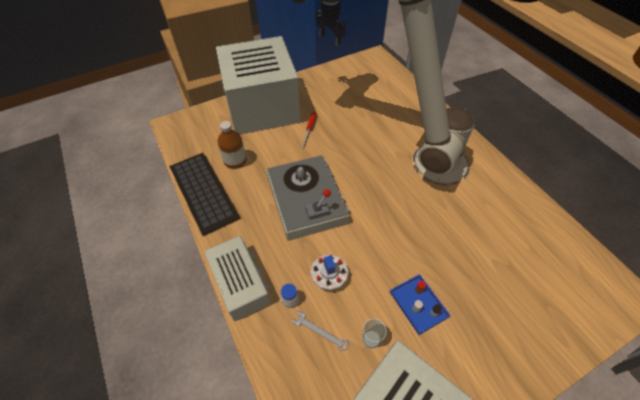

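View pics/side0.png

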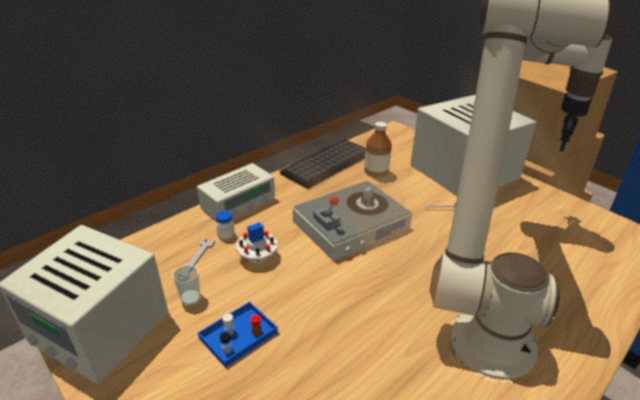

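The scene view shows the carousel at about (330,270), the unit at (308,195), the shaft at (301,175) and the lever ball at (326,193). The side view shows the same at (257,243), (352,218), (368,195) and (334,201). I'll enlarge both.

```bash
python3 - <<'E'
import cv2,numpy as np
a=cv2.imread("pics/scene0.png")[150:300,255:360]; b=cv2.imread("pics/side0.png")[170:280,225:420]
a=cv2.resize(a,None,fx=4,fy=4,interpolation=cv2.INTER_CUBIC); b=cv2.resize(b,None,fx=1.9,fy=1.9,interpolation=cv2.INTER_CUBIC)
o=np.zeros((600,800,3),np.uint8); o[:600,:420]=a; o[:b.shape[0],425:425+b.shape[1]]=b[:,:375]
c=cv2.resize(cv2.imread("pics/side0.png")[212:272,232:287],None,fx=6,fy=6,interpolation=cv2.INTER_CUBIC)
o[230:590,425:755]=c
cv2.imwrite("pics/crop0.png",o)
E
```

```text
(no output)
```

View pics/crop0.png

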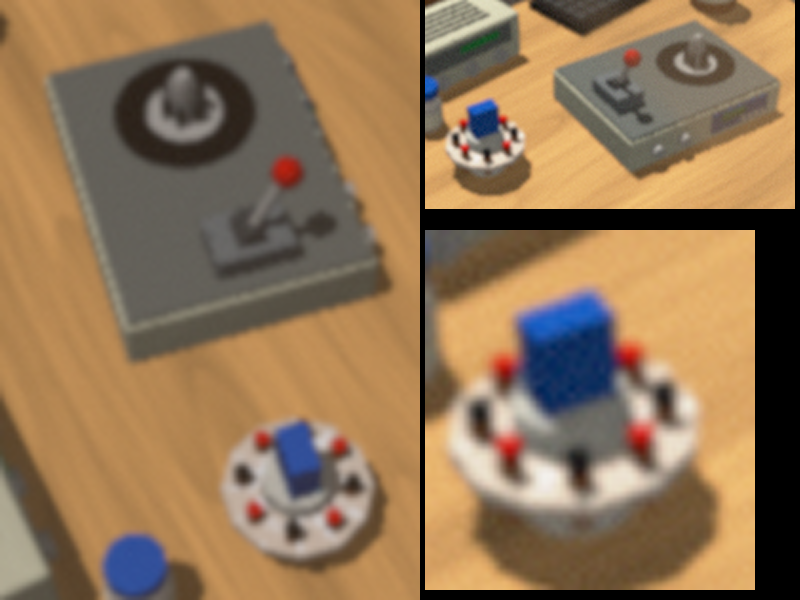

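```bash
cat > fit.py <<'E'
from h import *
from scipy.optimize import minimize, least_squares
def blue(n,box):
    im=cv2.imread(f"pics/{n}_raw.png").astype(int); m=((im[:,:,0]-im[:,:,2])>50).astype(np.float32)
    z=np.zeros_like(m); x0,y0,x1,y1=box; z[y0:y1,x0:x1]=m[y0:y1,x0:x1]; return z
def rend(c,x,y,yaw,z0):
    B=np.array([[a*12,b*20,h] for a in(-1,1) for b in(-1,1) for h in(62,108)],float)
    R=np.array([[np.cos(yaw),-np.sin(yaw)],[np.sin(yaw),np.cos(yaw)]])
    B[:,:2]=B[:,:2]@R.T+[x,y]; B[:,2]+=z0
    q=cv2.convexHull(proj(c,B).astype(np.float32))[:,0]
    S=8;o=np.zeros((400,640),np.uint8)
    cv2.fillConvexPoly(o,np.round(q*16).astype(np.int32),255,cv2.LINE_AA,4); return o/255.
def fit(views,x0,z0=0):
    ms=[(blue(n,b),cal(n)) for n,b in views]
    ms=[(cv2.GaussianBlur(m,(0,0),1),c) for m,c in ms]
    f=lambda p:sum(((cv2.GaussianBlur(rend(c,p[0],p[1],p[2]/30,z0),(0,0),1)-m)**2).sum()/m.sum() for m,c in ms)
    best=None
    for yaw in np.arange(0,np.pi,np.pi/8):
        s=np.array([x0[0],x0[1],yaw*30]); r=minimize(f,s,method="Nelder-Mead",options=dict(initial_simplex=np.array([s,s+[8,0,0],s+[0,8,0],s+[0,0,6]])))
        if best is None or r.fun<best.fun: best=r
    return best.x[0],best.x[1],np.degrees(best.x[2]/30),best.fun
E
python3 - <<'E'
from fit import *
s=cal("scene0");d=cal("side0")
px=lambda u,v:(255+u/4-.375,150+v/4-.375)
for nm,p,z in [("TL",(48,75),60),("TR",(268,25),60),("BR",(378,262),60),("BL",(130,328),60),("seat",(184,112),61),("plate",(299,488),40)]:
    print(nm,np.round(atz(s,px(*p),z),1))
print("plate side",atz(d,(232+574/6-425/6,212+(435-230)/6),40))
e1,d1=ray(s,px(288,171)); e2,d2=ray(d,(225+(632-425)/1.9,170+58/1.9))
A=np.stack([d1,-d2],1); t=np.linalg.lstsq(A,e2-e1,rcond=None)[0]; print("ball",e1+d1*t[0],e2+d2*t[1])
x0=atz(s,px(299,488),40)[:2]
bs=("scene0",(318,250,340,275)); bd=("side0",(244,218,270,245))
print(fit([bs,bd],x0),fit([bs],x0),fit([bd],x0))
E
```

```text
Traceback (most recent call last):
  File "h.py", line 14, in atz
    e,d=ray(c,uv); return e+d*(z-e[2])/d[2]
        ~~~^^^^^^
  File "h.py", line 12, in ray
    return np.array(c["eye"]),np.array(c["rotation"])@np.array([p[0],p[1],1.])
                              ~~~~~~~~~~~~~~~~~~~~~~~^~~~~~~~~~~~~~~~~~~~~~~~~
ValueError: matmul: Input operand 1 has a mismatch in its core dimension 0, with gufunc signature (n?,k),(k,m?)->(n?,m?) (size 3 is different from 4)
```

```bash
sed -i 's/^import numpy.*/&\nfrom scipy.spatial.transform import Rotation as Ro/; s/np.array(c\["rotation"\])/Ro.from_quat(c["rotation"]).as_matrix()/' h.py
cat > m.py <<'E'
from fit import *
s=cal("scene0");d=cal("side0")
px=lambda u,v:(255+u/4-.375,150+v/4-.375)
for nm,p,z in [("TL",(48,75),60),("TR",(268,25),60),("BR",(378,262),60),("BL",(130,328),60),("seat",(184,112),61),("plate",(299,488),40)]:
    print(nm,np.round(atz(s,px(*p),z),1))
print("plate side",atz(d,(232+574/6-425/6,212+(435-230)/6),40))
e1,d1=ray(s,px(288,171)); e2,d2=ray(d,(225+(632-425)/1.9,170+58/1.9))
A=np.stack([d1,-d2],1); t=np.linalg.lstsq(A,e2-e1,rcond=None)[0]; print("ball",e1+d1*t[0],e2+d2*t[1])
x0=atz(s,px(299,488),40)[:2]
bs=("scene0",(318,250,340,275)); bd=("side0",(244,218,270,245))
print(fit([bs,bd],x0),fit([bs],x0),fit([bd],x0))
E
python3 m.py
```

```text
TL [ 620.3 -243.    60. ]
TR [ 414.5 -201.4   60. ]
BR [460.9  77.1  60. ]
BL [669.5  37.5  60. ]
seat [ 530.9 -143.6   61. ]
plate [612.8 216.9  40. ]
plate side [608.47969436 217.30546009  40.        ]
ball [514.16761208  17.6149818  148.8021829 ] [514.36356425  18.28145957 148.28267411]
(np.float64(613.6324180455681), np.float64(215.17545382516957), np.float64(150.25841982268437), np.float64(0.8678562821827047)) (np.float64(607.7103275364201), np.float64(202.89902933143958), np.float64(-28.268260917057674), np.float64(0.6053162916228763)) (np.float64(615.1051749925103), np.float64(213.87790869017266), np.float64(40.2980829904577), np.float64(0.19082979036609227))
```

Emit:
play_rows:
  series:
    - [5,30,12,0,0,0.3]
    - [12,36,10,0,0,0.35]
    - [18,35,8,0,0,0.35]
    - [18,35,5,0,0,0.35]
    - [18,35,5,0,0,0.35]
    - [18,35,0,0,0,0.35]
    - [18,35,0,0,0,0.35]
    - [18,35,0,0,0,0.35]
    - [18,35,0,0,0,0.35]
    - [18,35,0,0,0,0.35]
    - [18,35,0,0,0,0.35]
    - [18,35,0,0,0,0.35]
    - [18,35,0,0,0,0.35]
    - [18,35,0,0,0,0.35]
    - [18,35,0,0,0,0.35]
    - [18,35,0,0,0,0.35]
    - [18,35,0,0,0,0.35]
    - [18,35,0,0,0,0.35]
    - [18,35,0,0,0,0.35]
    - [18,35,0,0,0,0.35]

```text
clock: 1.82
position: [503.6, 94.4, 296.2]
ee_rot: [-0.476, 0.879, 0.0, -0.0]
contact_force: [0.3, -0.7, -0.7]
gripper_width: 85.7
grasp_force: 0.0
```

Emit:
play_rows:
  series:
    - [20,25,0,0,0,0.3]
    - [20,25,0,0,0,0.3]
    - [15,15,0,0,0,0]
    - [0,0,0,0,0,0]
    - [0,0,0,0,0,0]

```text
clock: 2.23
position: [558.4, 158.1, 295.0]
ee_rot: [-0.503, 0.864, 0.0, -0.001]
contact_force: [-0.0, 0.6, 0.4]
gripper_width: 85.2
grasp_force: 0.0
```

```bash
python3 - <<'E'
from h import *
im,c=snap("wrist","w1"); print(c["eye"],read_state()["position"],read_state()["ee_rot"])
print(proj(c,[[612,216,90]]))
E
```

```text
[522.2975871992802, 95.24867562164891, 411.81659021475724] [557.97905649 157.41081987 295.5099441 ] [-5.02756424e-01  8.64427600e-01  1.00202926e-04 -9.44586800e-04]
[[301.76428815 236.75267338]]
```

View pics/w1.png

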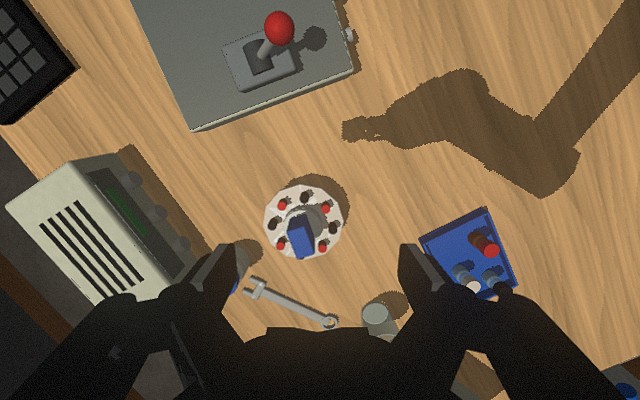

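The wrist view shows the carousel plate centred near (305,222) and the blue handle near (300,237). The jar's cap is just behind the left finger at (243,262).

```bash
python3 - <<'E'
from fit import *
import fit
c=cal("w1"); s=cal("scene0")
print("plate",atz(c,(304.5,222),44),"jar",atz(s,(288.8,292.5),75))
m=blue("w1",(285,212,320,264)); ys,xs=np.nonzero(m); print(len(xs),xs.min(),xs.max(),ys.min(),ys.max())
for n,b in [("scene0",(318,250,340,276)),("side0",(244,218,270,245))]:
    m=blue(n,b); ys,xs=np.nonzero(m); print(n,len(xs),xs.min(),xs.max(),ys.min(),ys.max())
w=("w1",(285,212,320,264))
print(fit.fit([w],(612,216)), fit.fit([w,("side0",(244,218,270,245))],(612,216)))
E
```

```text
plate [609.76466536 215.37208504  44.        ] jar [755.52079342 233.70003857  75.        ]
528 287 313 227 258
scene0 99 324 334 256 268
side0 222 248 262 223 241
(np.float64(615.6813575388181), np.float64(219.45043496852415), np.float64(150.186464374769), np.float64(0.6944676572570251)) (np.float64(613.5606625763382), np.float64(216.6411841559187), np.float64(147.25948677047347), np.float64(0.9273500531746468))
```

```bash
sed -i 's/m=((im.*$/m=((im[:,:,0]>1.6*im[:,:,2])\&(im[:,:,0]-im[:,:,2]>18)).astype(np.float32)/' fit.py; python3 - <<'E'
import fit
from fit import *
W=("w1",(285,212,320,264));S=("scene0",(318,250,340,276));D=("side0",(244,218,270,245))
for n,b in(W,S,D):
    m=blue(n,b); ys,xs=np.nonzero(m); print(n,len(xs),xs.min(),xs.max(),ys.min(),ys.max())
for v in([W],[S],[D],[W,S,D]): print(np.round(fit.fit(v,(611,216)),2))
c=cal("w1");r=rend(c,611,216,np.radians(150),0);ys,xs=np.nonzero(r>.5);print(len(xs),xs.min(),xs.max(),ys.min(),ys.max())
im=cv2.imread("pics/w1_raw.png"); print(im[245,286:318].tolist(),im[212:262,300].tolist())
E
```

```text
w1 537 287 313 227 258
scene0 113 324 334 256 271
side0 228 248 262 223 241Traceback (most recent call last):
  File "<stdin>", line 6, in <module>
AttributeError: 'function' object has no attribute 'fit'
```

```bash
python3 - <<'E'
from fit import *
W=("w1",(285,212,320,264));S=("scene0",(318,250,340,276));D=("side0",(244,218,270,245))
for v in([W],[S],[D],[W,D]): print(np.round(fit(v,(611,216)),2))
c=cal("w1")
for yaw in(150,60):
  r=rend(c,611,216,np.radians(yaw),0);ys,xs=np.nonzero(r>.5);print(yaw,len(xs),xs.min(),xs.max(),ys.min(),ys.max())
im=cv2.imread("pics/w1_raw.png"); print(im[245,284:318:2].tolist(),im[212:262:3,300].tolist())
m=cv2.resize(blue(*W)[205:270,270:335]*120,None,fx=6,fy=6,interpolation=cv2.INTER_NEAREST)
r=cv2.resize((rend(c,611,216,np.radians(150),0)*100)[205:270,270:335],None,fx=6,fy=6,interpolation=cv2.INTER_NEAREST)
o=cv2.resize(im[205:270,270:335],None,fx=6,fy=6,interpolation=cv2.INTER_CUBIC)
ov=o.copy().astype(float); ov[:,:,1]+=r
cv2.imwrite("pics/ov1.png",np.hstack([o,np.clip(ov,0,255).astype(np.uint8)]))
E
```

```text
[616.69 221.25 -26.7    0.67]
[6.1035e+02 2.0947e+02 1.5148e+02 4.3000e-01]
[6.1446e+02 2.1311e+02 3.8540e+01 1.8000e-01]
[613.4  216.47 147.49   0.88]
150 943 291 312 214 258
60 1139 285 319 219 252
[[56, 66, 145], [176, 197, 206], [167, 188, 199], [181, 207, 223], [155, 92, 67], [155, 95, 70], [152, 90, 69], [158, 98, 73], [154, 93, 69], [152, 93, 69], [154, 93, 68], [154, 88, 66], [156, 95, 75], [141, 85, 66], [68, 55, 60], [98, 94, 95], [180, 201, 212]] [[189, 205, 209], [77, 70, 70], [67, 55, 60], [68, 56, 55], [72, 62, 62], [112, 72, 65], [155, 94, 71], [151, 91, 69], [154, 94, 71], [155, 90, 70], [156, 94, 74], [154, 93, 69], [153, 96, 70], [152, 91, 69], [157, 92, 69], [147, 82, 63], [109, 161, 205]]
```

View pics/ov1.png

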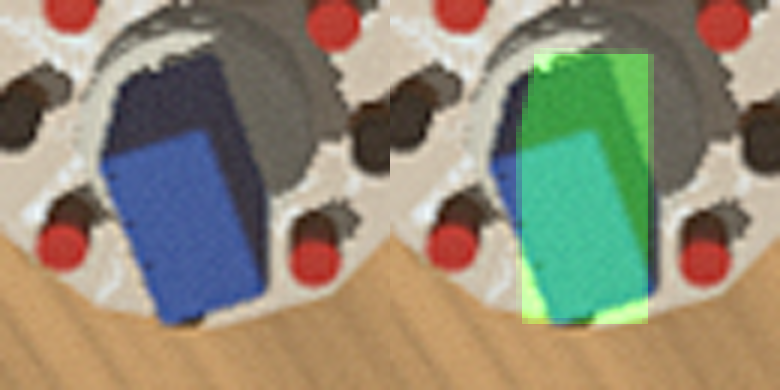

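The enlarged crop shows the handle's top face with corners at (287,231.7), (304.2,226.7), (314.5,253.3) and (297.5,259.2).

```bash
python3 - <<'E'
from h import *
c=cal("w1"); P=np.array([atz(c,(270+u/6-.4,205+v/6-.4),108) for u,v in[(102,160),(205,130),(267,290),(165,325)]])
print(P.round(1),P.mean(0)); 
e=[P[1]-P[0],P[2]-P[3],P[2]-P[1],P[3]-P[0]]
print([(np.linalg.norm(v).round(1),np.degrees(np.arctan2(v[1],v[0])).round(1)) for v in e])
print(proj(c,[[531,-144,112],[531,-144,60]]))
E
```

```text
[[619.1 194.2 108. ]
 [598.  198.7 108. ]
 [604.8 235.3 108. ]
 [627.  231.9 108. ]] [612.23146783 215.02533243 108.        ]
[(np.float64(21.5), np.float64(167.8)), (np.float64(22.4), np.float64(171.3)), (np.float64(37.2), np.float64(79.5)), (np.float64(38.6), np.float64(78.2))]
[[ 169.81723597 -130.46573789]
 [ 194.81019655  -88.97345626]]
```

Emit:
play_rows:
  gripper: 0.75
  series:
    - [9,9.6,-15,0,0,0.53]
    - [9,9.6,-20,0,0,0.53]
    - [9,9.6,-25,0,0,0.53]
    - [9,9.6,-25,0,0,0.53]
    - [9,9.6,-25,0,0,0.53]
    - [9,9.6,-20,0,0,0.53]
    - [0,0,-10,0,0,0]
    - [0,0,0,0,0,0]
    - [0,0,0,0,0,0]

```text
clock: 3.03
position: [611.9, 214.1, 156.8]
ee_rot: [-0.638, 0.77, -0.0, -0.0]
contact_force: [0.4, -1.1, 1.7]
gripper_width: 64.1
grasp_force: 0.0
```

```bash
python3 - <<'E'
from h import *
im,c=snap("wrist","w2"); print(c["eye"],read_state()["position"],read_state()["ee_rot"])
print(proj(c,[[612,215,108]]))
p=proj(c,[[612,215,108]])[0].astype(int); x0=max(0,min(640-200,p[0]-100)); y0=max(0,min(400-150,p[1]-75)); print(x0,y0)
cv2.imwrite("pics/w2c.png",cv2.resize(im[y0:y0+150,x0:x0+200,::-1],None,fx=4,fy=4,interpolation=cv2.INTER_CUBIC))
E
```

```text
[598.1753777130607, 142.86073004078344, 273.52263694105073] [612.47107681 214.40585804 157.92379237] [-6.38603016e-01  7.69535833e-01 -3.35988215e-04  8.23021385e-04]
[[316.11017394 231.58082548]]
216 156
```

View pics/w2c.png

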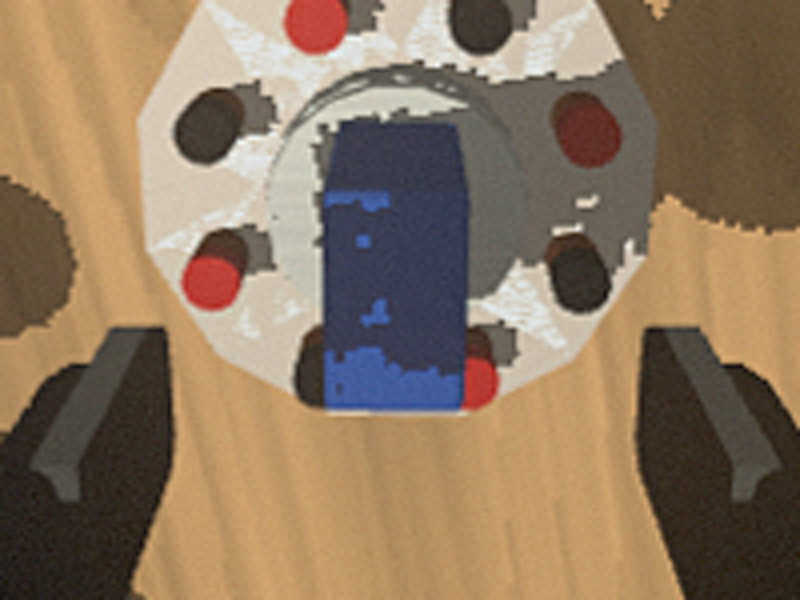

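The handle's top face is centred near (314.6,231), its edges are parallel to the picture's columns, and it lies between the fingers. The alignment is good, so I'll descend and grip.

Emit:
play_rows:
  series:
    - [0,0,-20,0,0,0]
    - [0,0,-20,0,0,0]
    - [0,0,-15,0,0,0]
    - [0,0,-6,0,0,0]
    - [0,0,0,0,0,0]
    - [0,0,0,0,0,0]

```text
clock: 3.58
position: [613.1, 215.1, 97.1]
ee_rot: [-0.639, 0.769, -0.0, 0.001]
contact_force: [0.4, -1.0, -0.1]
gripper_width: 64.2
grasp_force: 0.0
```

Emit:
play_rows:
  gripper: 0
  series:
    - [0,0,0,0,0,0]
    - [0,0,0,0,0,0]
    - [0,0,0,0,0,0]
    - [0,0,0,0,0,0]
    - [0,0,0,0,0,0]
    - [0,0,0,0,0,0]
    - [0,0,0,0,0,0]
    - [0,0,0,0,0,0]

```text
clock: 4.25
position: [613.1, 215.4, 96.5]
ee_rot: [-0.639, 0.769, -0.0, 0.001]
contact_force: [-0.0, -0.2, 5.6]
gripper_width: 23.3
grasp_force: 59.9
```

Emit:
play_rows:
  series:
    - [0,0,10,0,0,0]
    - [0,0,20,0,0,0]
    - [0,0,25,0,0,0]
    - [0,0,30,0,0,0]
    - [0,0,30,0,0,0]
    - [0,0,25,0,0,0]
    - [0,0,20,0,0,0]
    - [0,0,20,0,0,0]
    - [-8,-20,0,0,0,0]
    - [-8,-28,0,0,0,0]
    - [-8,-30,0,0,0,0]
    - [-8,-30,0,0,0,0]
    - [-8,-30,0,0,0,0]
    - [-8,-30,0,0,0,0]
    - [-8,-30,0,0,0,0]
    - [-6,-22,0,0,0,0]
    - [-6,-15,0,0,0,0]
    - [0,0,0,0,0,0]
    - [0,0,0,0,0,0]
    - [0,0,0,0,0,0]

```text
clock: 5.92
position: [544.2, -19.4, 274.7]
ee_rot: [-0.639, 0.769, 0.001, -0.0]
contact_force: [0.3, -0.1, -5.7]
gripper_width: 23.4
grasp_force: 59.8
```

```bash
python3 - <<'E'
from h import *
im,c=snap("wrist","w3"); st=read_state(); print(c["eye"],st["position"],st["ee_rot"],st["contact_force"],st["gripper_width"])
print(proj(c,[[531,-144,112],[531,-144,60],[514,18,148]]))
E
```

```text
[530.6419854204435, -90.77633863906684, 391.30797651382363] [544.40491681 -19.13078979 274.76248781] [-6.39260103e-01  7.68990418e-01  4.41379280e-04 -2.49356077e-04] [ 1.01811054 -0.39342038 -5.16508168] 22.926803761183645
[[305.24932854  54.36081864]
 [307.05641273  64.05666036]
 [354.39233461 227.34132512]]
```

View pics/w3.png

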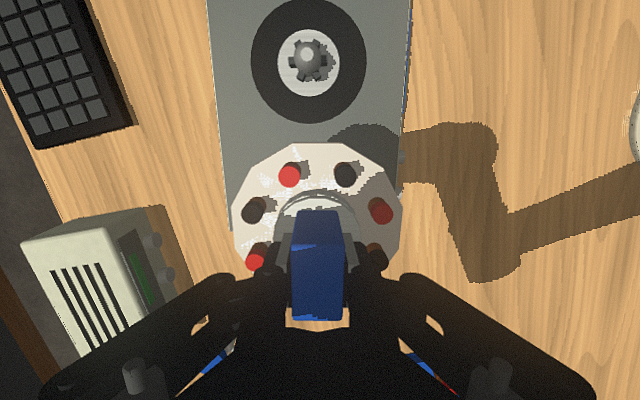

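The shaft is visible at (307,60) with its teeth, so its angle can be measured. I'll enlarge that.

```bash
python3 - <<'E'
from h import *
im=cv2.imread("pics/w3_raw.png")
cv2.imwrite("pics/w3c.png",cv2.resize(im[30:90,270:350],None,fx=10,fy=10,interpolation=cv2.INTER_CUBIC))
E
```

```text
(no output)
```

View pics/w3c.png

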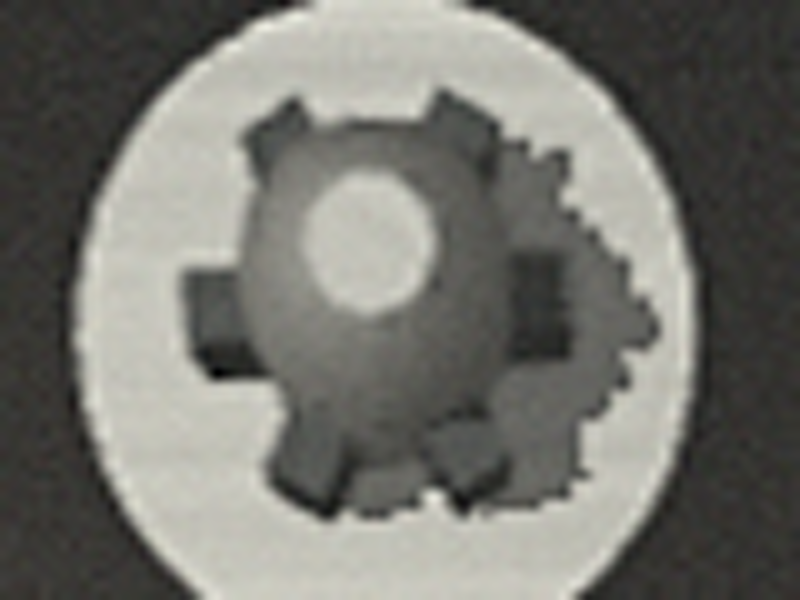

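The tip's top face is centred at about (307,54.3). The outer ends of the six teeth lie, in crop pixels, near (190,305), (272,121), (468,110), (570,292), (484,475) and (300,483).

```bash
python3 - <<'E'
from h import *
c=cal("w3")
g=lambda u,v:(270+u/10-.45,30+v/10-.45)
print("tip",atz(c,g(370,243),112),"disc",atz(c,g(388,315),61))
T=np.array([atz(c,g(*p),86)[:2] for p in[(190,305),(272,121),(468,110),(570,292),(484,475),(300,483)]])
ctr=T.mean(0); d=T-ctr; a=np.degrees(np.arctan2(d[:,1],d[:,0]))
print(ctr,np.hypot(*d.T).round(1),a.round(1),((a+30)%60-30).round(1))
E
```

```text
tip [ 529.74331613 -144.20179023  112.        ] disc [ 529.02863539 -146.54969466   61.        ]
[ 529.59827584 -143.87451921] [19.3 19.4 19.4 19.1 19.5 19.2] [  -9.1  -67.3 -127.6  171.6  111.8   53.4] [-9.1 -7.3 -7.6 -8.4 -8.2 -6.6]
```

Emit:
play_rows:
  series:
    - [-2,-12,0,0,0,-0.77]
    - [-3,-25,0,0,0,-0.76]
    - [-3,-28,0,0,0,-0.76]
    - [-3,-28,0,0,0,-0.76]
    - [-2,-20,0,0,0,-0.76]
    - [-1.8,-12,0,0,0,-0.76]
    - [0,0,-15,0,0,0]
    - [0,0,-20,0,0,0]
    - [0,0,-15,0,0,0]
    - [0,0,-8,0,0,0]
    - [0,0,0,0,0,0]
    - [0,0,0,0,0,0]
    - [0,0,0,0,0,0]

```text
clock: 7.05
position: [530.7, -144.6, 218.5]
ee_rot: [-0.439, 0.898, -0.001, 0.001]
contact_force: [-0.1, -0.1, -5.4]
gripper_width: 23.3
grasp_force: 59.6
```

```bash
python3 - <<'E'
from h import *
a,c=snap("scene","s4"); b,d=snap("side","d4"); st=read_state(); print(st["position"],st["ee_rot"],st["contact_force"],st["wrist_torque"])
f=lambda i,c:(lambda p:cv2.resize(i[p[1]-40:p[1]+40,p[0]-40:p[0]+40,::-1],None,fx=5,fy=5,interpolation=cv2.INTER_CUBIC))(proj(c,[[530,-144,130]])[0].astype(int))
cv2.imwrite("pics/c4.png",np.hstack([f(a,c),f(b,d)]))
E
```

```text
[ 530.42766211 -144.73591391  218.55811472] [-4.38776664e-01  8.98595249e-01 -6.54535119e-04  1.09041796e-03] [ 0.3067411   0.83042466 -5.42480096] [ 3.07426529e-02 -6.78153644e-03 -5.95478295e-08]
```

View pics/c4.png

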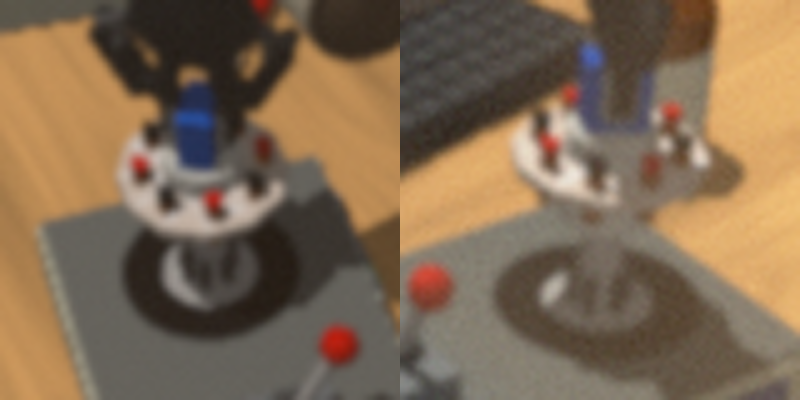

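The carousel hangs centred over the shaft in both views. I'll lower it onto the pilot and watch the force.

Emit:
play_rows:
  series:
    - [-0.8,0.8,-4,0,0,0]
    - [0,0,-4,0,0,0]
    - [0,0,-4,0,0,0]
    - [0,0,-4,0,0,0]
    - [0,0,-3,0,0,0]
    - [0,0,0,0,0,0]

```text
clock: 7.65
position: [528.2, -144.1, 197.2]
ee_rot: [-0.438, 0.899, 0.001, -0.001]
contact_force: [-0.4, 0.1, -5.9]
gripper_width: 23.3
grasp_force: 59.6
```

Emit:
play_rows:
  series:
    - [0,0,-3,0,0,0]
    - [0,0,-3,0,0,0]
    - [0,0,-3,0,0,0]
    - [0,0,-2,0,0,0]
    - [0,0,-2,0,0,0]
    - [0,0,0,0,0,0]

```text
clock: 8.15
position: [528.7, -144.1, 184.8]
ee_rot: [-0.438, 0.899, 0.0, -0.0]
contact_force: [-0.2, 0.1, -5.0]
gripper_width: 23.5
grasp_force: 59.6
```

Emit:
play_rows:
  series:
    - [0.3,0,-1,0,0,0]
    - [0,0,-1,0,0,0]
    - [0,0,-1,0,0,0]
    - [0,0,-1,0,0,0]
    - [0,0,-1,0,0,0]
    - [0,0,0,0,0,0]

```text
clock: 8.65
position: [529.0, -144.1, 180.1]
ee_rot: [-0.439, 0.899, 0.0, -0.0]
contact_force: [0.5, 0.6, -5.2]
gripper_width: 22.9
grasp_force: 59.7
```

Emit:
play_rows:
  series:
    - [0,0,-1,0,0,0]
    - [0,0,-1,0,0,0]
    - [0,0,-1,0,0,0]
    - [0,0,-1,0,0,0]
    - [0,0,0,0,0,0]

```text
clock: 9.07
position: [529.1, -144.1, 176.1]
ee_rot: [-0.439, 0.899, 0.0, -0.0]
contact_force: [-0.3, 0.6, -5.7]
gripper_width: 23.4
grasp_force: 59.7
```

It has meshed: there is no contact force well below the tops of the teeth. I'll lower it on to the deck (TCP at about 156.5).

Emit:
play_rows:
  series:
    - [0,0,-2,0,0,0]
    - [0,0,-2,0,0,0]
    - [0,0,-2,0,0,0]
    - [0,0,-2,0,0,0]
    - [0,0,-2,0,0,0]
    - [0,0,-2,0,0,0]
    - [0,0,-2,0,0,0]
    - [0,0,-2,0,0,0]
    - [0,0,-1,0,0,0]
    - [0,0,0,0,0,0]

```text
clock: 9.9
position: [529.1, -144.1, 159.1]
ee_rot: [-0.439, 0.899, -0.0, -0.0]
contact_force: [-0.0, -0.4, -6.5]
gripper_width: 23.3
grasp_force: 59.7
```

Emit:
play_rows:
  series:
    - [0,0,-0.7,0,0,0]
    - [0,0,-0.7,0,0,0]
    - [0,0,0,0,0,0]
    - [0,0,0,0,0,0]

```text
clock: 10.23
position: [529.1, -144.1, 157.9]
ee_rot: [-0.438, 0.899, -0.0, 0.0]
contact_force: [0.1, -0.3, -5.7]
gripper_width: 23.4
grasp_force: 59.7
```

Emit:
play_rows:
  series:
    - [0,0,-0.6,0,0,0]
    - [0,0,-0.6,0,0,0]
    - [0,0,0,0,0,0]
    - [0,0,0,0,0,0]

```text
clock: 10.57
position: [529.1, -144.1, 156.7]
ee_rot: [-0.439, 0.899, -0.0, 0.0]
contact_force: [0.5, -0.8, -4.9]
gripper_width: 23.1
grasp_force: 59.7
```

Emit:
play_rows:
  gripper: 0.75
  series:
    - [0,0,0,0,0,0]
    - [0,0,0,0,0,0]
    - [0,0,0,0,0,0]
    - [0,0,0,0,0,0]
    - [0,0,0,0,0,0]
    - [0,0,0,0,0,0]
    - [0,0,0,0,0,0]

```text
clock: 11.15
position: [529.2, -144.1, 156.9]
ee_rot: [-0.439, 0.899, -0.0, 0.0]
contact_force: [-0.5, 0.5, 0.2]
gripper_width: 63.9
grasp_force: 0.0
```

Emit:
play_rows:
  series:
    - [0,0,8,0,0,0]
    - [0,0,15,0,0,0]
    - [0,0,20,0,0,0]
    - [0,0,25,0,0,0]
    - [0,0,20,0,0,0]
    - [-8,22,0,0,0,0.66]
    - [-9,25,0,0,0,0.66]
    - [-9,25,0,0,0,0.66]
    - [-9,25,0,0,0,0.66]
    - [-9,25,0,0,0,0.66]
    - [-9,25,0,0,0,0.66]
    - [-9,25,0,0,0,0.66]
    - [0,0,0,0,0,0]
    - [0,0,0,0,0,0]
  gripper: 0.5

```text
clock: 12.32
position: [466.9, 28.8, 245.6]
ee_rot: [-0.642, 0.767, -0.0, 0.001]
contact_force: [0.4, 0.3, -0.6]
gripper_width: 42.9
grasp_force: 0.0
```

```bash
python3 - <<'E'
from h import *
im,c=snap("wrist","w5"); b,d=snap("side","d5"); st=read_state(); print(st["position"],st["ee_rot"])
print(proj(c,[[529.6,-144,168],[514,19,148]]))
h=cv2.resize(im[:,:,::-1],(480,300)); 
p=proj(d,[[530,-144,110]])[0].astype(int)-[60,45]
k=cv2.resize(b[p[1]:p[1]+90,p[0]:p[0]+95,::-1],None,fx=300/90,fy=300/90,interpolation=cv2.INTER_CUBIC)
cv2.imwrite("pics/c5.png",np.hstack([h,k]))
E
```

```text
[467.30584954  27.71520455 245.17576303] [-6.40889527e-01  7.67633044e-01 -2.02515648e-04  2.88195077e-04]
[[161.48367087 -36.68416219]
 [257.41937597 204.37113432]]
```

View pics/c5.png

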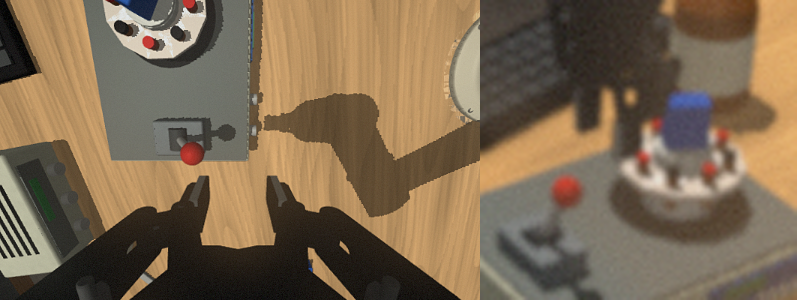

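The carousel sits low on the deck. The ball is at (256,205) in the wrist view, where predicted. I'll close the fingers and come down on the ball's front side.

Emit:
play_rows:
  gripper: 0
  series:
    - [0,0,-10,0,0,0]
    - [0,0,-15,0,0,0]
    - [-1,-1,-20,0,0,0]
    - [0,0,-20,0,0,0]
    - [0,0,-14,0,0,0]
    - [0,0,-6,0,0,0]
    - [0,0,0,0,0,0]
    - [0,0,0,0,0,0]

```text
clock: 13.08
position: [466.7, 26.4, 160.1]
ee_rot: [-0.641, 0.768, -0.0, 0.0]
contact_force: [1.0, -0.9, -0.3]
gripper_width: 0.2
grasp_force: 0.0
```

Emit:
play_rows:
  series:
    - [4.9,-0.9,0,0,0,0]
    - [4.9,-0.9,0,0,0,0]
    - [4.9,-0.9,0,0,0,0]
    - [4.9,-0.9,0,0,0,0]
    - [4.9,-0.9,0,0,0,0]
    - [4.9,-0.9,0,0,0,0]
    - [4.9,-0.9,0,0,0,0]
    - [4.9,-0.9,0,0,0,0]
    - [4.9,-0.9,0,0,0,0]
    - [4.9,-0.9,0,0,0,0]
    - [4.9,-0.9,0,0,0,0]
    - [4.9,-0.9,0,0,0,0]

```text
clock: 14.08
position: [525.5, 16.0, 159.7]
ee_rot: [-0.641, 0.768, -0.0, 0.0]
contact_force: [-0.6, 0.2, 0.2]
gripper_width: -0.3
grasp_force: 0.5
```

Emit:
play_rows:
  series:
    - [4.9,-0.9,0,0,0,0]
    - [4.9,-0.9,0,0,0,0]
    - [4.9,-0.9,0,0,0,0]
    - [4.9,-0.9,0,0,0,0]
    - [3,-0.5,0,0,0,0]
    - [2,-0.4,0,0,0,0]
    - [0,0,0,0,0,0]

```text
clock: 14.67
position: [549.9, 11.5, 159.6]
ee_rot: [-0.641, 0.768, -0.0, 0.0]
contact_force: [-0.9, -0.0, -0.3]
gripper_width: 0.0
grasp_force: 0.0
```

```bash
python3 - <<'E'
from h import *
b,d=snap("side","d6");a,c=snap("scene","s6")
def red(i,c,x0):
    i=i.astype(int); m=((i[:,:,0]>110)&(i[:,:,0]>2.2*i[:,:,1])).astype(np.uint8)
    n,l,s,ce=cv2.connectedComponentsWithStats(m); 
    for k in range(1,n):
        if s[k,4]>4 and np.hypot(*(ce[k]-x0))<30: print(ce[k].round(1),s[k,4])
sh=np.array([529.6,-144.,0]);ux=np.array([.983,-.182,0]);uy=np.array([.182,.983,0])
for th in(.35,.5):
    P=sh+(-10+75*np.sin(th))*ux+158*uy+[0,0,82+75*np.cos(th)]; print(P,proj(c,[P]),proj(d,[P]))
red(a,c,proj(c,[P])[0]); red(b,d,proj(d,[P])[0])
E
```

```text
[573.80614085   8.45344493 152.45295346] [[308.5467544  196.81311586]] [[321.47915947 189.20293245]]
[583.87164783   6.5898414  147.81869214] [[305.47014675 198.50053126]] [[319.45615775 188.92380631]]
```

Emit:
play_rows:
  series:
    - [2,-0.4,0,0,0,0]
    - [2,-0.4,0,0,0,0]
    - [1,-0.2,0,0,0,0]
    - [1,-0.2,0,0,0,0]
    - [0,0,0,0,0,0]

```text
clock: 15.18
position: [555.5, 10.4, 159.6]
ee_rot: [-0.641, 0.768, 0.0, -0.0]
contact_force: [-0.4, 0.1, -1.5]
gripper_width: 0.2
grasp_force: 0.3
```

Emit:
play_rows:
  series:
    - [1,-0.2,0,0,0,0]
    - [1,-0.2,0,0,0,0]
    - [0,0,0,0,0,0]

```text
clock: 15.43
position: [557.6, 9.9, 159.7]
ee_rot: [-0.641, 0.768, -0.0, -0.0]
contact_force: [-0.5, 0.9, -0.3]
gripper_width: 0.4
grasp_force: 0.3
```

Emit:
play_rows:
  series:
    - [1,-0.2,0,0,0,0]
    - [1,-0.2,0,0,0,0]
    - [0,0,0,0,0,0]

```text
clock: 15.68
position: [558.0, 9.8, 159.6]
ee_rot: [-0.641, 0.768, 0.001, -0.001]
contact_force: [-5.1, 1.9, 2.1]
gripper_width: -0.0
grasp_force: 3.0
```

Emit:
play_rows:
  series:
    - [1,-0.2,0,0,0,0]
    - [1,-0.2,0,0,0,0]
    - [0,0,0,0,0,0]

```text
clock: 15.93
position: [558.3, 9.6, 159.5]
ee_rot: [-0.641, 0.768, 0.002, -0.003]
contact_force: [-9.2, 4.9, 5.7]
gripper_width: -0.1
grasp_force: 5.5
```

Emit:
play_rows:
  series:
    - [1,-0.2,0,0,0,0]
    - [1,-0.2,0,0,0,0]
    - [0,0,0,0,0,0]

```text
clock: 16.18
position: [558.6, 9.5, 159.4]
ee_rot: [-0.641, 0.768, 0.004, -0.004]
contact_force: [-14.8, 8.0, 8.0]
gripper_width: -0.4
grasp_force: 8.1
```

The lever is on its stop. I'll back off, rise and verify.

Emit:
play_rows:
  series:
    - [-6,1,0,0,0,0]
    - [-12,2,0,0,0,0]
    - [-15,3,0,0,0,0]
    - [-20,4,0,0,0,0]
    - [-20,4,10,0,0,0]
    - [-10,2,25,0,0,0]
    - [-10,2,30,0,0,0]
    - [0,20,35,0,0,0]
    - [0,20,35,0,0,0]
    - [0,20,10,0,0,0]
    - [0,0,0,0,0,0]
    - [0,0,0,0,0,0]

```text
clock: 17.18
position: [470.9, 87.6, 305.5]
ee_rot: [-0.642, 0.767, -0.0, 0.002]
contact_force: [0.5, -0.3, -0.1]
gripper_width: 0.0
grasp_force: 0.0
```

```bash
python3 - <<'E'
from h import *
b,d=snap("side","d7"); a,c=snap("scene","s7"); st=read_state(); print(st["position"],st["contact_force"])
sh=np.array([529.6,-144.,0]);ux=np.array([.983,-.182,0]);uy=np.array([.182,.983,0])
def mk(i,c,p0):
    i=i[:,:,::-1].copy(); p=p0; k=cv2.resize(i[p[1]:p[1]+100,p[0]:p[0]+100],None,fx=4,fy=4,interpolation=cv2.INTER_CUBIC)
    t=np.radians(np.arange(0,360,3)); ring=np.array([529.6,-144,0])+np.stack([57*np.cos(t),57*np.sin(t),0*t+104],1)
    for q in proj(c,ring): cv2.circle(k,tuple(int(v) for v in (q-p+.4)*4),1,(0,255,0),-1)
    for th,col in((.5,(255,255,0)),(.35,(255,0,255))):
        P=sh+(-10+75*np.sin(th))*ux+158*uy+[0,0,82+75*np.cos(th)]
        cv2.circle(k,tuple(int(v) for v in (proj(c,[P])[0]-p+.4)*4),3,col,-1)
    return k
cv2.imwrite("pics/c7.png",np.hstack([mk(a,c,np.array([255,130])),mk(b,d,np.array([305,145]))]))
E
```

```text
[470.09315905  86.3392245  303.7385927 ] [0.42943757 0.88021002 0.52258239]
```

View pics/c7.png

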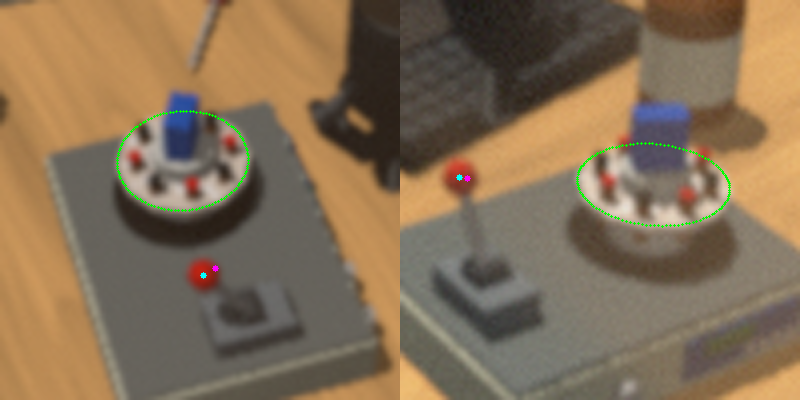

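The carousel's plate matches the ring drawn at its home height in both views. The lever ball sits on the 1.0 rad marker, and the robot is clear of everything, so I'm handing in.

```bash
python3 -c "
from bench import job_done; print(job_done())"
```

```text
the job is handed in; nothing more can be done
None
```

I handed in the job at about 17 s: the carousel is meshed and home on the deck and released, and the clamp lever is against its far stop. The last pictures agree with this and the arm is clear of everything, but the hand-in returned no verdict.

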